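Latch the steel case

TASK

Of the two grey steel cases on the bench, one is still unlatched. Swing its wire bail over the keeper on the lid so that it is hooked, then press the latch lever all the way down so that the lid is pulled tight and stays latched. Leave the case that is already latched alone, and do not knock over or shift the padlock and the tape roll between the cases.

Things in the scene. Friction and masses are not known exactly. Their poses are not given: they have to be found in the camera images.
- bail_bar (a point): Middle of the bail's cross bar (6 mm thick, 45 mm long, parallel to the case front). Two 72 mm wire legs run down to a pin on the lever. It swings freely and starts nearly upright, leaning 14-22 deg to the robot on a stop, clear in front down to 10 mm below the bar. Pushed 35-50 mm away from the robot by the bar it passes upright and falls by itself behind the keeper's lip.
- lever_end (a point): Point 7 mm from the free end of the latch lever, a plate 34 mm wide, 3 thick, 75 long from its pivot (level, 15 mm before and 45 mm below the latched keeper point). Starts pointing up toward the robot, this point 121-128 mm above the bench; pressed straight down it turns some 80 deg to a stop 40 deg below level, point 36 mm up. Stays where left; takes under 6 N up to the rigid stop.
- keeper (a point): Seat of the bar's centre on the keeper, a 26 mm wide ledge on the lid's front with an upturned lip on the robot's side (4 mm above this point, its back 3 mm before it); the lid's front lies 10 mm behind. x to the case's back, y left, z up. 130 mm above the bench with the sprung lid ajar, 125 when tight.
- case: The unlatched case, grey steel, 130 deep (x), 150 wide (y), 151 high, carrying handle to 170 mm; latch in the middle of its front. Fixed to the bench, at the left or the right, turned up to 0.3 rad. Origin at the centre of its underside, x to its back, z up; the keeper lies 76 mm before it.
- latched_case: The twin case of the same size and shape, whose latch is already closed (lever down, bail over the keeper, lid tight). Origin at the centre of its underside, x to its back, z up. Not to be touched.
- padlock_loose: Brass padlock, 20 x 42 x 61 mm, standing loose between the cases; origin under its centre. Bystander.
- tape_roll: Roll of black tape, 66 mm across, 19 mm high, lying loose between the cases; origin under its centre. Bystander.

How it is judged:
By the outcome, as a careful person would: the job done as asked, in the order asked, and still so for the second after the job is handed in, with the robot touching nothing.
It also fails if it takes over 32 s, if anything falls off the work surface, if the arm or the gripper's body presses on something with over 40 N, if the wrist force passes 120 N, or if a joint passes its speed limit or range.

ROBOT

A 6-joint arm with a two-finger parallel gripper is mounted at the origin on a cart in front of the work surface, level with it; the furniture and walls round the work are solid. World frame = base frame: x ahead of the robot, y to its left, z up, the work surface at z = 0. Lengths are in m, angles in rad, forces in N, time in s.
With the tool pointing down it reaches from about 0.375 to 0.9 m from the base axis. Payload 3.1 kg.
Tool frame: the origin (TCP) lies on the centre line of the jaws, within the pads' length; the fingertips stand 17 mm ahead of it and the grasp point (between the pads) lies 2 mm behind it; y points along the fingers, z is the direction in which the jaws open and shut, and the axes are right-handed (so a half turn about y gives the same grasp; the last joint's range is limited). The gripper opens to 85 mm and grips with 20 to 120 N. Pads are 22 mm wide; open, the fingers measure 114 mm over their backs; the gripper's body (76 mm by 85 mm) begins 54 mm behind the grasp point. The pads swing forward as they close: fully open they stand 13 mm farther back than shut.
Start: joints at [-1.524, 0.527, 1.433, -0, 1.181, -0.178], TCP at [0.14, -0.609, 0.248] pointing down, gripper open.
Joint ranges: [-3.08, 3.08], [-0.75, 2.2], [0.22, 2.44], [-1.43, 4.57], [0, 2.65], [-2.85, 2.85]. Speed limits (rad/s): [2.79, 2.79, 3.14, 3.14, 3.14, 3.14].

INTERFACE

Orientations are given as a unit quaternion [x, y, z, w].
In Python, from station import manip gives the robot as it stands.
- The arm moves only by the shell command python3 -m handwheel 'ROWS' [FORCE]. ROWS is JSON, one flat list of numbers, 7 for each row, row after row: the shift along the tool's x, y, z in cm, then the turn, a rotation vector about the tool's x, y, z in rad, then the finger opening in cm, from 0 to 8.54. A call has 1 to 10 rows; each row is the pose to reach, as a shift and turn from the pose commanded when the call began, along the tool's axes at that moment; what a row does not reach only later rows make up. A row lasts 1/12 s, in which the tool goes at most 41.7 mm and 7.16 degrees, less where a joint would pass 70% of its speed; a pose out of reach is approached as far as the arm can. A call with a gripper value outside its range is refused whole. The fingers move at their own pace and stop on an object; FORCE is the grip in N (left out, the last holds). Time passes only in rows, so rows that repeat a pose let the fingers close. It gives the time, the measured TCP pose, the force and the opening at its end, in the units of the state.
- manip.sense(): the state, without advancing time (a new reading comes with each control period).
- manip.snapshot(name): name is "side" or "top" or "wrist"; returns a dict with "frame" (480x640x3 uint8, red, green, blue), "depth" (480x640 float32, m along the optical axis (not along the pixel's ray), 0 where there is no reading), "camera_matrix" (3x3 intrinsics, pixels), "k1" (the pictures are not rectified: a ray, as slopes to the right and down, at radius r is drawn at 1 + k1 r^2 times it, then the intrinsics apply), "rvec" (rotation vector, rad) and "tvec" (3), from world to camera coordinates, as OpenCV has them. Camera axes: x right, y down, z forward; pixel columns grow to the right and rows downward; lengths in m; the calibration is good to about 2 mm. A picture is of the moment at which its call begins.
- manip.sign_off(): hands the job in, once; it reports no verdict.
The state is a dict: "t": time; "q": joint angles; "qd": joint speeds; "tau": joint torques, N m; "tcp_pos": TCP position; "tool_rot": TCP orientation; "force": force on the tool from outside, world axes, zero at the start; "ft_torque": the same for the moment, N m; "finger_gap": opening from 0.0 (shut) to 1.0 (fully open).
Only numpy, scipy, OpenCV 4.12 (cv2) and the standard library are available. Lean on these libraries where they do the work, as an engineer would, in place of code of your own. Each camera call takes 0.05 s, during which the arm holds its last target.

## Working session

There is one attempt and no reset: what is moved stays moved. The work goes in short steps, Python scripts to look and compute and a shell command to move; the robot and the scene stay as the last step left them, time stands still between calls to the robot, and variables do not carry over. Pictures are saved under pics/ and viewed, and the job is handed in when it is done.

```bash
ls; mkdir -p pics
cat > h.py <<'E'
import numpy as np,cv2
from station import manip
from scipy.spatial.transform import Rotation as R
def snap(n,tag):
    s=manip.snapshot(n); cv2.imwrite(f'pics/{tag}.png',s['frame'][:,:,::-1]); np.savez(f'pics/{tag}.npz',**{k:np.asarray(v) for k,v in s.items()}); return s
def load(tag): return dict(np.load(f'pics/{tag}.npz'))
def ray(s,u,v):
    K=s['camera_matrix'];x=(u-K[0,2])/K[0,0];y=(v-K[1,2])/K[1,1];a,b=x,y
    for _ in range(20):
        f=1+float(s['k1'])*(a*a+b*b);a,b=x/f,y/f
    Rm=cv2.Rodrigues(np.asarray(s['rvec'],float))[0];t=np.asarray(s['tvec'],float).ravel()
    return -Rm.T@t, Rm.T@np.array([a,b,1.])
def onplane(s,u,v,z):
    o,d=ray(s,u,v);return o+d*(z-o[2])/d[2]
def pt(s,u,v):
    o,d=ray(s,u,v);return o+d*s['depth'][int(v),int(u)]
E
python3 - <<'E'
from h import *
print(manip.sense())
for n in ('side','top','wrist'):
    s=snap(n,n+'0');print(n,ray(s,320,240),s['camera_matrix'].ravel(),s['k1'])
E
```

```text
pics
{'t': 0.0, 'q': array([-1.52348712e+00,  5.28486693e-01,  1.43393532e+00, -7.21061244e-07,
        1.18137331e+00, -1.78517270e-01]), 'qd': array([-4.33334550e-04, -6.66837216e-05,  4.04618398e-04, -6.03047691e-04,
       -4.29311241e-04, -2.84785191e-04]), 'tau': array([-1.42501369e-03, -4.42356169e+01, -1.78023416e+01, -4.84140637e-04,
        8.29837401e-03,  7.73098407e-06]), 'tcp_pos': array([ 0.13992979, -0.60842598,  0.24731046]), 'tool_rot': array([-0.0796214 ,  0.70338064, -0.70182644,  0.07972303]), 'force': array([ 0.22870727,  0.6923467 , -0.20822781]), 'ft_torque': array([-0.00926853, -0.00041259,  0.03583732]), 'finger_gap': 0.999895787427466}
side (array([-0.0313983 ,  0.48745364,  0.47357731]), array([ 0.69332911, -0.59159195, -0.41190988])) [457.95931025   0.         311.47363017   0.         457.95931025
 241.4019949    0.           0.           1.        ] -0.09433506561152574
top (array([-0.0124351 ,  0.01357663,  1.00375906]), array([ 0.53282187, -0.04851249, -0.84501286])) [487.905255     0.         315.35924443   0.         487.905255
 232.949004     0.           0.           1.        ] -0.07381286129724673
wrist (array([ 0.21332132, -0.59197447,  0.37439222]), array([-0.28997174, -0.05649611, -0.95540317])) [378.1009035    0.         323.16571075   0.         378.1009035
 240.27568766   0.           0.           1.        ] -0.05308976095055564
```

View pics/side0.png

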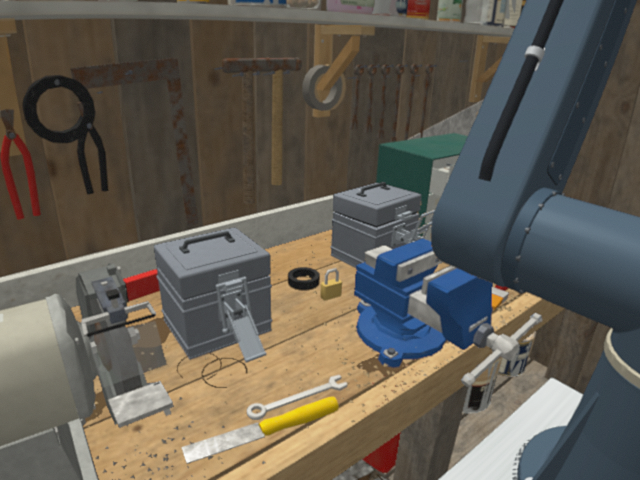

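View pics/top0.png

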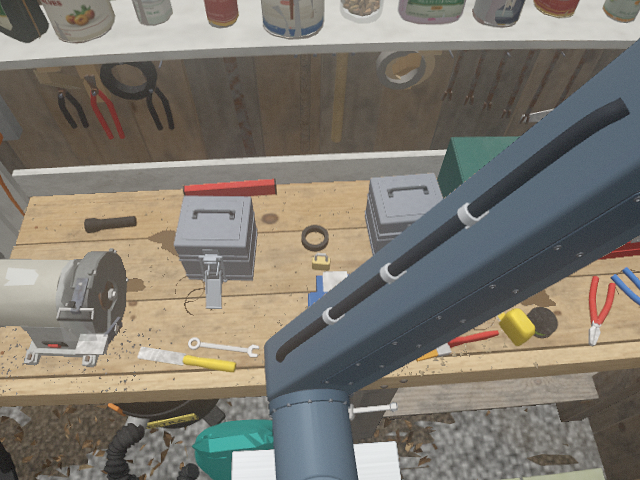

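The left case has its lever down, at about (240,330) in the side view, so it is the latched one. The right case, at about (375,220) in the side view, has its lever up. A blue vise stands in front of it, and the arm hides it in the top view.

Run:
```python
from h import *
s=load('side0')
im=s['frame'][160:300,300:500,::-1]
cv2.imwrite('pics/side0z.png',cv2.resize(im,None,fx=4,fy=4,interpolation=cv2.INTER_CUBIC))
t=load('top0')
print('case R top', [pt(t,u,v).round(3) for u,v in ((372,180),(434,176),(380,205))])
print('vise', [pt(s,u,v).round(3) for u,v in ((385,265),(410,250),(425,248),(450,270),(475,290),(395,300),(430,300),(400,340))])
print('R case side', [pt(s,u,v).round(3) for u,v in ((345,210),(350,240),(385,215),(380,250))])
```

```text
case R top [array([ 0.678, -0.163,  0.152]), array([ 0.679, -0.305,  0.154]), array([ 0.605, -0.171,  0.154])]
vise [array([0.382, 0.001, 0.15 ]), array([ 0.383, -0.058,  0.159]), array([ 0.374, -0.085,  0.159]), array([ 0.305, -0.059,  0.156]), array([ 0.262, -0.065,  0.139]), array([ 0.372, -0.021,  0.084]), array([ 0.293, -0.   ,  0.131]), array([ 0.348, -0.016,  0.021])]
R case side [array([ 0.644, -0.157,  0.125]), array([ 0.626, -0.161,  0.06 ]), array([ 0.557, -0.188,  0.135]), array([ 0.45 , -0.062,  0.132])]
```

View pics/side0z.png

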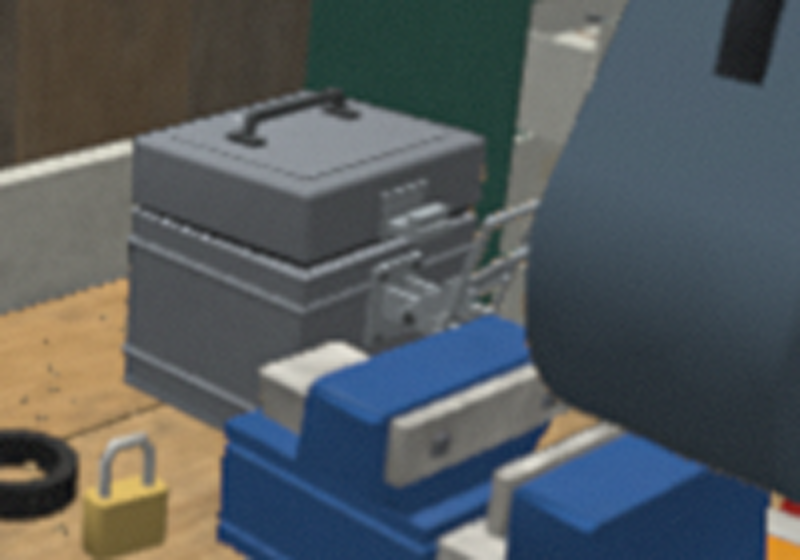

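View pics/wrist0.png

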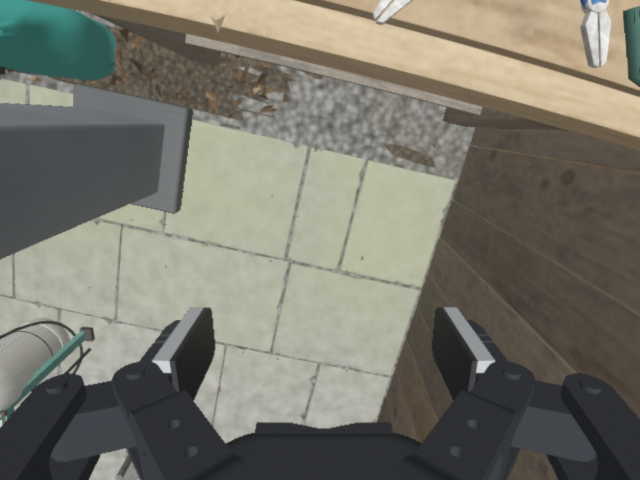

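Run:
```python
from h import *
st=manip.sense();r=R.from_quat(st['tool_rot']);print(r.as_matrix().round(3))
s=load('wrist0');o,d=ray(s,323,240);print('cam in tool',r.inv().apply(o-st['tcp_pos']).round(3),r.inv().apply(d).round(3))
s=load('side0');t=load('top0')
# point clouds: vise & case
def cloud(s):
    return np.array([[*pt(s,u,v),u,v] for v in range(0,480,3) for u in range(0,640,3) if s['depth'][v,u]>0])
for n,s in (('s',s),('t',t)):
    c=cloud(s); m=(c[:,0]>.3)&(c[:,0]<.8)&(c[:,1]>-.4)&(c[:,1]<0.05)&(c[:,2]>.14)&(c[:,2]<.165)
    q=c[m];import collections
    g=collections.Counter(map(tuple,(q[:,:2]//.02*.02).round(2)));print(n,sorted(g.items()))
```

```text
[[-0.975 -0.     0.224]
 [-0.224  0.002 -0.975]
 [-0.    -1.    -0.002]]
cam in tool [-0.075 -0.127  0.   ] [ 0.296  0.955 -0.   ]
s [((np.float64(0.3), np.float64(-0.08)), 2), ((np.float64(0.3), np.float64(-0.06)), 6), ((np.float64(0.3), np.float64(-0.04)), 5), ((np.float64(0.3), np.float64(-0.02)), 12), ((np.float64(0.34), np.float64(-0.1)), 5), ((np.float64(0.34), np.float64(-0.08)), 10), ((np.float64(0.34), np.float64(-0.06)), 11), ((np.float64(0.34), np.float64(-0.04)), 11), ((np.float64(0.34), np.float64(-0.02)), 14), ((np.float64(0.36), np.float64(-0.1)), 5), ((np.float64(0.36), np.float64(-0.08)), 8), ((np.float64(0.36), np.float64(-0.06)), 7), ((np.float64(0.36), np.float64(-0.04)), 9), ((np.float64(0.36), np.float64(-0.02)), 14), ((np.float64(0.36), np.float64(0.0)), 8), ((np.float64(0.38), np.float64(-0.12)), 5), ((np.float64(0.38), np.float64(-0.1)), 7), ((np.float64(0.38), np.float64(-0.08)), 8), ((np.float64(0.38), np.float64(-0.06)), 7), ((np.float64(0.38), np.float64(-0.04)), 7), ((np.float64(0.38), np.float64(-0.02)), 13), ((np.float64(0.38), np.float64(0.0)), 5), ((
[... 5846 characters left out ...]
, ((np.float64(0.66), np.float64(-0.24)), 6), ((np.float64(0.66), np.float64(-0.22)), 6), ((np.float64(0.66), np.float64(-0.2)), 6), ((np.float64(0.66), np.float64(-0.18)), 9), ((np.float64(0.68), np.float64(-0.34)), 3), ((np.float64(0.68), np.float64(-0.32)), 2), ((np.float64(0.68), np.float64(-0.3)), 5), ((np.float64(0.68), np.float64(-0.28)), 4), ((np.float64(0.68), np.float64(-0.26)), 1), ((np.float64(0.68), np.float64(-0.24)), 3), ((np.float64(0.68), np.float64(-0.22)), 3), ((np.float64(0.68), np.float64(-0.2)), 3), ((np.float64(0.7), np.float64(-0.34)), 2), ((np.float64(0.78), np.float64(-0.1)), 3), ((np.float64(0.78), np.float64(-0.04)), 4), ((np.float64(0.78), np.float64(-0.02)), 4)]
```

```bash
cat >> h.py <<'E'
def cloud(s,u0=0,u1=640,v0=0,v1=480,st=1):
    return np.array([[*pt(s,u,v),u,v] for v in range(v0,v1,st) for u in range(u0,u1,st) if s['depth'][v,u]>0])
E
python3 - <<'E'
from h import *
P=[]
for n,b in (('top0',(360,450,160,260)),('side0',(320,430,170,260))):
    c=cloud(load(n),*b);m=(c[:,2]>.146)&(c[:,2]<.158)&(c[:,0]>.52)&(c[:,0]<.76)&(c[:,1]<-.13)&(c[:,1]>-.36)
    q=c[m][:,:2];P.append(q)
    # largest cluster via image
    print(n,len(q),cv2.minAreaRect((q*1000).astype(np.float32)))
    img=np.zeros((300,300),np.uint8)
    for x,y in q: img[int((x-.5)*1000),int((y+.4)*1000)]=255
    img=cv2.morphologyEx(img,cv2.MORPH_CLOSE,np.ones((7,7)));img=cv2.morphologyEx(img,cv2.MORPH_OPEN,np.ones((9,9)))
    cs=cv2.findContours(img,0,2)[0];k=max(cs,key=cv2.contourArea);r=cv2.minAreaRect(k);print('x',r[0][1]/1000+.5,'y',r[0][0]/1000-.4,r[1],r[2])
    cv2.imwrite(f'pics/{n}_fp.png',img)
E
```

```text
top0 2651 ((632.708740234375, -251.7078857421875), (137.92686462402344, 198.25335693359375), 11.824695587158203)
x 0.6232762603759766 y -0.23692022705078128 (129.68446350097656, 150.8306884765625) 86.42366790771484
side0 1614 ((637.0056762695312, -245.6000213623047), (163.59591674804688, 182.56277465820312), 1.3841731548309326)
x 0.6206784820556641 y -0.23128387451171878 (128.052978515625, 147.02760314941406) 87.0390625
```

Run:
```python
import cv2,numpy as np
cv2.imwrite('pics/fp.png',np.hstack([cv2.imread('pics/top0_fp.png'),cv2.imread('pics/side0_fp.png')]))
```

```text
(no output)
```

View pics/fp.png

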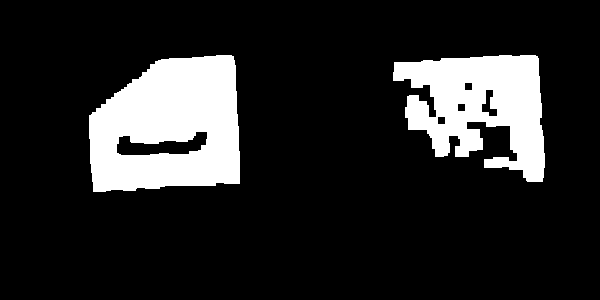

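```bash
python3 -m handwheel '[-3.1,-0.6,-2.36,0,-0.117,0,4, -6.2,-1.2,-4.72,0,-0.234,0,0, -9.3,-1.8,-7.08,0,-0.351,0,0, -12.4,-2.4,-9.44,0,-0.468,0,0, -15.5,-3.0,-11.8,0,-0.585,0,0, -18.6,-3.6,-14.2,0,-0.702,0,0, -21.7,-4.2,-16.5,0,-0.819,0,0, -24.8,-4.8,-18.9,0,-0.936,0,0, -27.9,-5.4,-21.2,0,-1.053,0,0, -31.0,-6.0,-23.6,0,-1.17,0,0]' 60
python3 - <<'E'
from h import *
st=manip.sense();print(st['q'].round(2));print(R.from_quat(st['tool_rot']).as_matrix().round(3))
E
```

```text
t: 0.98
tcp_pos: [0.3901, -0.308, 0.3085]
tool_rot: [-0.456, 0.541, -0.54, 0.456]
force: [0.7, -0.3, -0.1]
finger_gap: 0.003
[-0.89  0.28  1.67  0.    1.19 -0.72]
[[-0.169 -0.     0.986]
 [-0.986  0.    -0.169]
 [-0.    -1.    -0.   ]]
```

```bash
python3 -m handwheel '[-3.4,-0.5,2.0,0,-0.115,0,0, -6.8,-1.0,3.9,0,-0.23,0,0, -6.8,-1.0,3.9,0,-0.23,0,0]'
python3 - <<'E'
from h import *
for n in ('wrist','top','side'): snap(n,n+'1')
E
```

```text
t: 1.23
tcp_pos: [0.4429, -0.2443, 0.3193]
tool_rot: [-0.515, 0.483, -0.484, 0.517]
force: [-0.2, -0.3, 0.2]
finger_gap: -0.002
```

View pics/wrist1.png

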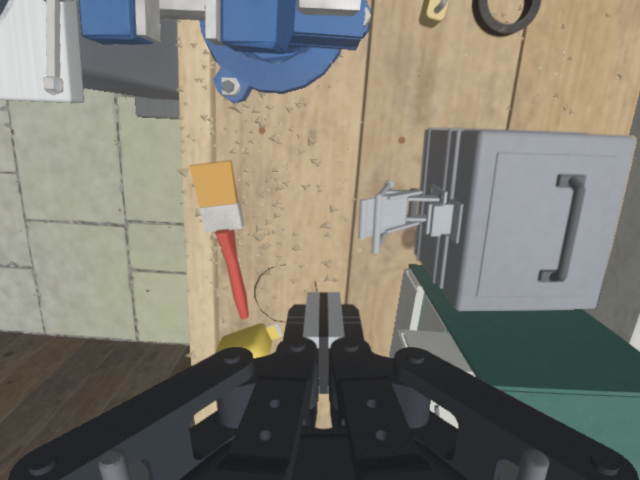

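View pics/side1.png

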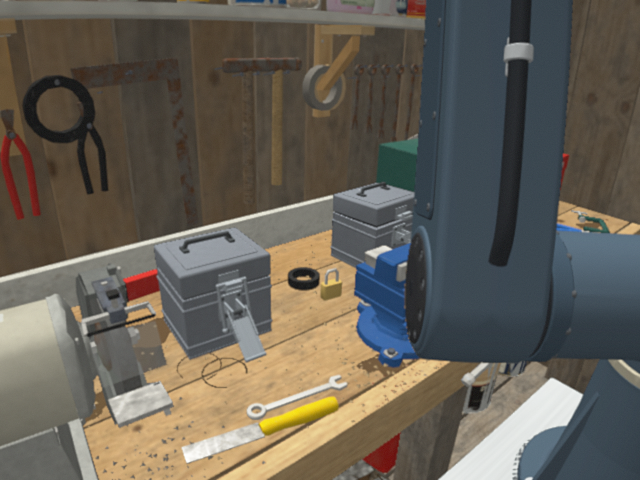

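View pics/top1.png

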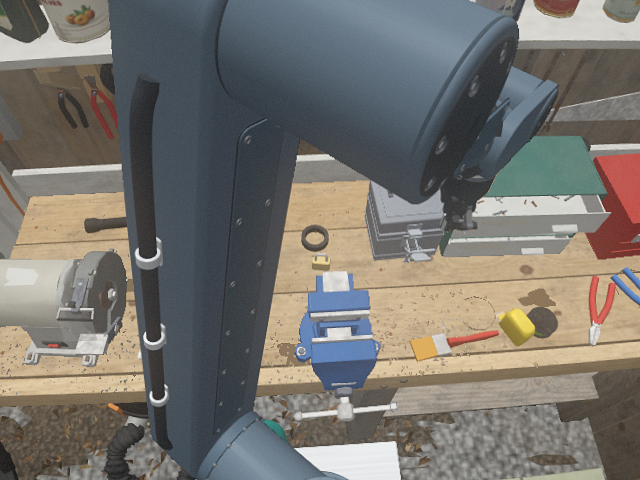

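The wrist view shows the latch at about (360-460, 180-250): lever plate at (380,215), bail cross bar at about (378,218), keeper at (440,220). A green drawer cabinet sits close on its right.

Run:
```python
from h import *
s=load('wrist1')
im=s['frame'][150:290,340:500,::-1]
cv2.imwrite('pics/w1z.png',cv2.resize(im,None,fx=5,fy=4.2857,interpolation=cv2.INTER_CUBIC)[:600])
t=load('top1')
im=t['frame'][160:280,350:510,::-1]
cv2.imwrite('pics/t1z.png',cv2.resize(im,None,fx=5,fy=5,interpolation=cv2.INTER_CUBIC))
for n,(u,v) in dict(draw1=(407,275),draw2=(400,320),draw3=(395,345),draw4=(430,350),cab=(450,340),tray=(415,300)).items(): print(n,pt(s,u,v).round(3))
for n,(u,v) in dict(d1=(475,230),d2=(445,245),d3=(480,210),d4=(600,210),cab=(520,170)).items(): print('top',n,pt(t,u,v).round(3))
```

```text
draw1 [ 0.55  -0.335  0.028]
draw2 [ 0.548 -0.392  0.034]
draw3 [ 0.512 -0.347  0.162]
draw4 [ 0.533 -0.333  0.189]
cab [ 0.555 -0.334  0.172]
tray [ 0.55  -0.345  0.075]
top d1 [ 0.512 -0.352  0.181]
top d2 [ 0.557 -0.328  0.052]
top d3 [ 0.572 -0.382  0.164]
top d4 [ 0.528 -0.617  0.209]
top cab [ 0.62  -0.46   0.236]
```

View pics/w1z.png

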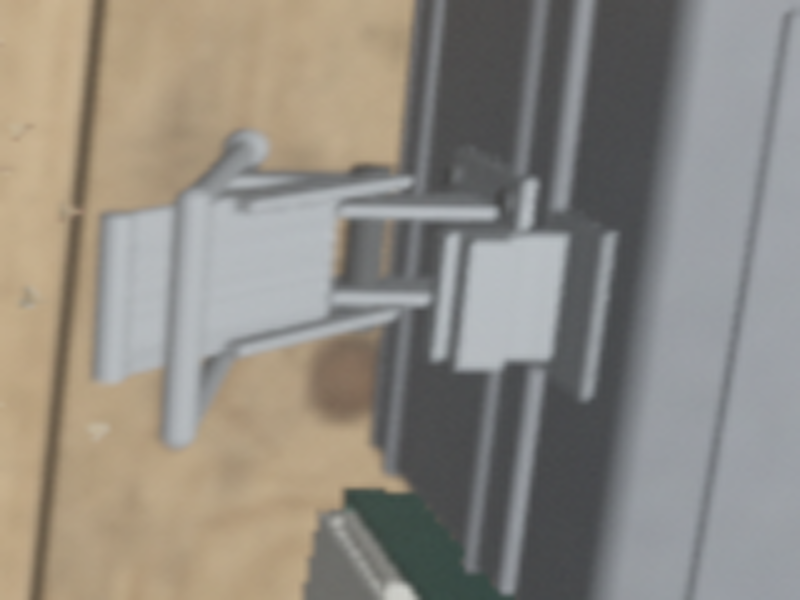

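View pics/t1z.png

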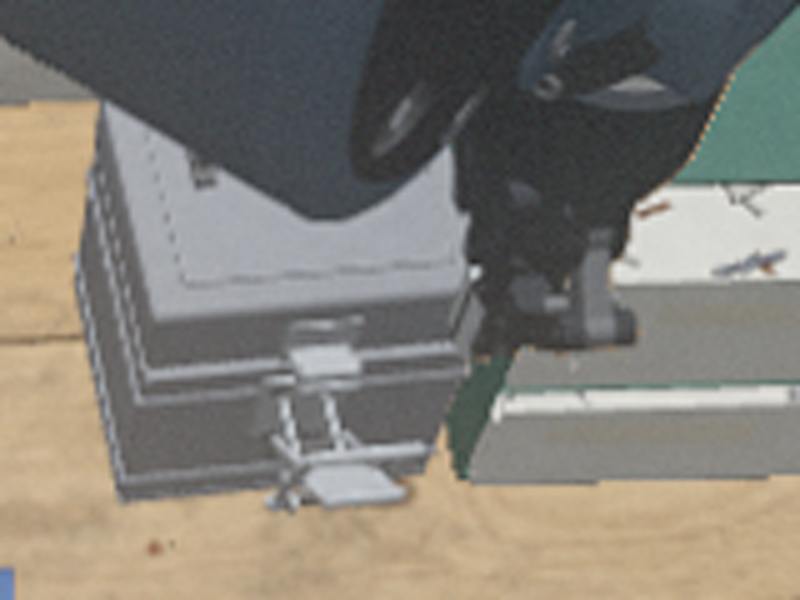

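Run:
```python
from h import *
w=load('wrist1');t=load('top1')
def tri(a,b):
    o1,d1=ray(w,*a);o2,d2=ray(t,*b);d1/=np.linalg.norm(d1);d2/=np.linalg.norm(d2)
    k=np.linalg.lstsq(np.c_[d1,-d2],o2-o1,rcond=None)[0];p,q=o1+k[0]*d1,o2+k[1]*d2
    return ((p+q)/2).round(4),(np.linalg.norm(p-q)*1000).round(1)
Z=lambda X,Y:(340+X/5,150+Y/4.2857)
T=lambda X,Y:(350+X/5,160+Y/5)
print('bar mid',tri(Z(182,315),T(364,455)))
print('bar R end',tri(Z(178,440),T(434,448)), 'L', tri(Z(188,190),T(297,463)))
print('lever end edge',tri(Z(105,298),T(372,502)))
print('keeper lip@.134',onplane(w,*Z(447,297),.134).round(4),'lever end @.128',onplane(w,*Z(105,298),.129).round(4))
for z in (.155,.165,.175):print('bar@',z,onplane(w,*Z(182,315),z).round(4),[onplane(w,*Z(*p),z).round(4) for p in((178,440),(188,190))])
d=w['depth']
for X in (182,183): print([pt(w,*[int(round(c)) for c in Z(X,Y)]).round(3) for Y in (240,280,320,360,400)])
c=cloud(w,425,636,120,310);m=(abs(c[:,2]-.155)<.008);q=c[m][:,:2]
r=cv2.minAreaRect((q*1000).astype(np.float32));print(r)
```

```text
bar mid (array([ 0.4861, -0.2435,  0.1512]), np.float64(0.7))
bar R end (array([ 0.4887, -0.2715,  0.1487]), np.float64(5.2)) L (array([ 0.4854, -0.2182,  0.1484]), np.float64(3.6))
lever end edge (array([ 0.4758, -0.2476,  0.13  ]), np.float64(3.6))
keeper lip@.134 [ 0.5339 -0.2408  0.134 ] lever end @.128 [ 0.4761 -0.2461  0.129 ]
bar@ 0.155 [ 0.4855 -0.2422  0.155 ] [array([ 0.4874, -0.2667,  0.155 ]), array([ 0.4839, -0.2188,  0.155 ])]
bar@ 0.165 [ 0.4838 -0.2397  0.165 ] [array([ 0.4857, -0.2633,  0.165 ]), array([ 0.4823, -0.2171,  0.165 ])]
bar@ 0.175 [ 0.4822 -0.2372  0.175 ] [array([ 0.484, -0.26 ,  0.175]), array([ 0.4807, -0.2154,  0.175 ])]
[array([ 0.484, -0.229,  0.152]), array([ 0.485, -0.236,  0.153]), array([ 0.486, -0.244,  0.153]), array([ 0.486, -0.251,  0.154]), array([ 0.487, -0.259,  0.153])]
[array([ 0.485, -0.228,  0.153]), array([ 0.485, -0.235,  0.155]), array([ 0.486, -0.244,  0.154]), array([ 0.487, -0.251,  0.153]), array([ 0.488, -0.259,  0.154])]
((623.6780395507812, -236.4102020263672), (133.6348419189453, 151.59996032714844), 2.975534200668335)
```

```bash
python3 -m handwheel '[0,3,0,0,0,0,0, 0,7,0,0,0,0,0, 0,11,0,0,0,0,0, 0,14,0,0,0,0,0, 0,15.6,0,0,0,0,0, 0,15.6,0,0,0,0,0]'
python3 - <<'E'
from h import *
snap('wrist','wrist2')
st=manip.sense();print(st['tcp_pos'],R.from_quat(st['tool_rot']).as_matrix().round(3))
E
```

```text
t: 1.88
tcp_pos: [0.4362, -0.2492, 0.1584]
tool_rot: [0.513, -0.49, 0.484, -0.512]
force: [-0.4, -0.5, -0.1]
finger_gap: -0.002
[ 0.43750055 -0.25008359  0.16040909] [[ 0.052 -0.004  0.999]
 [-0.999  0.003  0.052]
 [-0.004 -1.    -0.004]]
```

View pics/wrist2.png

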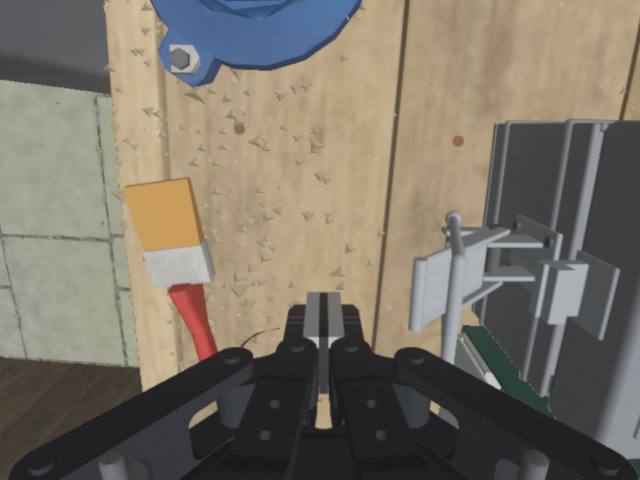

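```bash
python3 -m handwheel '[-0.6,0,1.5,0,0,0,0, -0.6,0,2.7,0,0,0,0, -0.6,0,3.6,0,0,0,0, -0.6,0,4.5,0,0,0,0, -0.6,0,5.4,0,0,0,0, -0.6,0,6.2,0,0,0,0, -0.6,0,6.9,0,0,0,0, -0.6,0,6.9,0,0,0,0]'
python3 - <<'E'
from h import *
snap('wrist','wrist3')
E
```

```text
t: 2.6
tcp_pos: [0.5096, -0.2399, 0.1625]
tool_rot: [-0.514, 0.485, -0.486, 0.514]
force: [-0.5, -0.4, 0.2]
finger_gap: -0.003
```

View pics/wrist3.png

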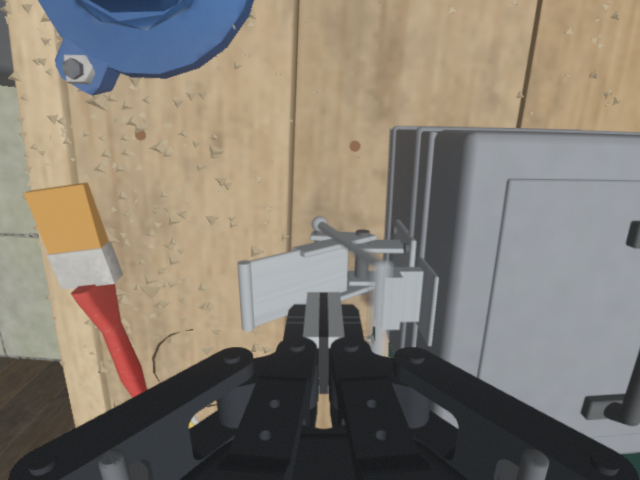

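Run:
```python
from h import *
w=load('wrist3')
for v in (280,300,320):print(v,[(u,*(pt(w,u,v)*1000).round()) for u in range(374,430,4)])
im=w['frame'][200:380,300:460,::-1]
cv2.imwrite('pics/w3z.png',cv2.resize(im,None,fx=3.3,fy=3.3,interpolation=cv2.INTER_CUBIC))
```

```text
280 [(374, np.float64(539.0), np.float64(-249.0), np.float64(89.0)), (378, np.float64(534.0), np.float64(-232.0), np.float64(129.0)), (382, np.float64(532.0), np.float64(-224.0), np.float64(148.0)), (386, np.float64(534.0), np.float64(-224.0), np.float64(148.0)), (390, np.float64(535.0), np.float64(-224.0), np.float64(148.0)), (394, np.float64(540.0), np.float64(-229.0), np.float64(135.0)), (398, np.float64(542.0), np.float64(-229.0), np.float64(136.0)), (402, np.float64(544.0), np.float64(-229.0), np.float64(135.0)), (406, np.float64(547.0), np.float64(-232.0), np.float64(128.0)), (410, np.float64(549.0), np.float64(-232.0), np.float64(128.0)), (414, np.float64(551.0), np.float64(-232.0), np.float64(128.0)), (418, np.float64(553.0), np.float64(-232.0), np.float64(128.0)), (422, np.float64(555.0), np.float64(-232.0), np.float64(127.0)), (426, np.float64(555.0), np.float64(-229.0), np.float64(134.0))]
300 [(374, np.float64(556.0), np.float64(-305.0), np.float64(1.0)), (378, np.float64(532.0), np.float64(-234.0), np.float64(146.0)), (382, np.float64(533.0), np.float64(-233.0), np.float
[... 939 characters left out ...]
64(536.0), np.float64(-242.0), np.float64(148.0)), (390, np.float64(540.0), np.float64(-249.0), np.float64(135.0)), (394, np.float64(542.0), np.float64(-249.0), np.float64(135.0)), (398, np.float64(544.0), np.float64(-249.0), np.float64(135.0)), (402, np.float64(548.0), np.float64(-253.0), np.float64(128.0)), (406, np.float64(550.0), np.float64(-253.0), np.float64(128.0)), (410, np.float64(552.0), np.float64(-252.0), np.float64(128.0)), (414, np.float64(554.0), np.float64(-252.0), np.float64(129.0)), (418, np.float64(556.0), np.float64(-253.0), np.float64(127.0)), (422, np.float64(556.0), np.float64(-250.0), np.float64(133.0)), (426, np.float64(556.0), np.float64(-246.0), np.float64(139.0))]
```

View pics/w3z.png

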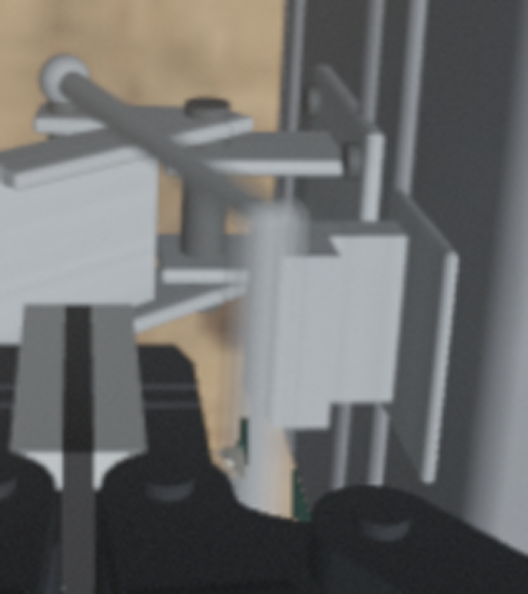

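The bar is past upright, at about (383,300) in the image, x = 0.534 and z about 0.147. It is just above the lip and possibly still falling, so I let some time pass.

```bash
python3 -m handwheel '[0,0,0,0,0,0,0, 0,0,0,0,0,0,0]'
python3 - <<'E'
from h import *
w=snap('wrist','wrist4')
for v in (280,300,320):print(v,[(u,*(pt(w,u,v)*1000).round().astype(int)) for u in range(374,430,4)])
im=w['frame'][200:380,300:460,::-1]
cv2.imwrite('pics/w4z.png',cv2.resize(im,None,fx=3.3,fy=3.3,interpolation=cv2.INTER_CUBIC))
E
```

```text
t: 2.82
tcp_pos: [0.5074, -0.2394, 0.162]
tool_rot: [0.514, -0.487, 0.486, -0.513]
force: [-0.3, 0.8, -0.1]
finger_gap: 0.003
280 [(374, np.int64(537), np.int64(-250), np.int64(85)), (378, np.int64(539), np.int64(-249), np.int64(86)), (382, np.int64(534), np.int64(-233), np.int64(125)), (386, np.int64(535), np.int64(-231), np.int64(129)), (390, np.int64(536), np.int64(-229), np.int64(135)), (394, np.int64(538), np.int64(-228), np.int64(135)), (398, np.int64(540), np.int64(-228), np.int64(135)), (402, np.int64(541), np.int64(-228), np.int64(136)), (406, np.int64(543), np.int64(-228), np.int64(135)), (410, np.int64(547), np.int64(-231), np.int64(127)), (414, np.int64(549), np.int64(-231), np.int64(128)), (418, np.int64(551), np.int64(-231), np.int64(127)), (422, np.int64(553), np.int64(-231), np.int64(127)), (426, np.int64(552), np.int64(-227), np.int64(136))]
300 [(374, np.int64(553), np.int64(-303), np.int64(1)), (378, np.int64(556), np.int64(-303), np.int64(1)), (382, np.int64(535), np.int64(-241), np.int64(129)), (386, np.int64(536), np.int64(-241), np.int64(130)), (390, np.int64(5
[... 560 characters left out ...]
nt64(110)), (378, np.int64(537), np.int64(-261), np.int64(112)), (382, np.int64(536), np.int64(-252), np.int64(129)), (386, np.int64(537), np.int64(-249), np.int64(134)), (390, np.int64(538), np.int64(-248), np.int64(135)), (394, np.int64(540), np.int64(-248), np.int64(136)), (398, np.int64(542), np.int64(-247), np.int64(136)), (402, np.int64(544), np.int64(-248), np.int64(134)), (406, np.int64(547), np.int64(-252), np.int64(128)), (410, np.int64(549), np.int64(-251), np.int64(129)), (414, np.int64(551), np.int64(-251), np.int64(128)), (418, np.int64(553), np.int64(-251), np.int64(128)), (422, np.int64(553), np.int64(-247), np.int64(136)), (426, np.int64(554), np.int64(-247), np.int64(136))]
```

View pics/w4z.png

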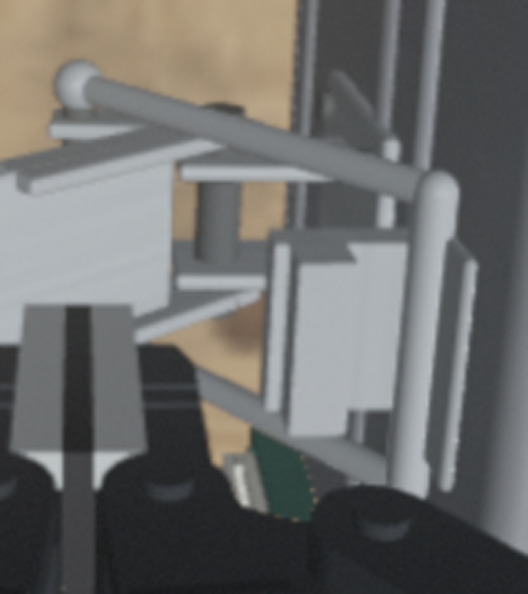

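The bar now lies behind the lip against the lid front, at about (428,300) in the full image. Next I retreat over the lever end and press.

```bash
python3 -m handwheel '[0.3,0,-2,0,0,0,0, 0.6,0,-3.7,0,0,0,0, 0.6,0,-3.7,0,0,0,0, 0.6,1,-3.7,0,0,0,0, 0.6,2,-3.7,0,0,0,0, 0.6,3,-3.7,0,0,0,0, 0.6,4,-3.7,0,0,0,0, 0.6,4,-3.7,0,0,0,0]'
python3 - <<'E'
from h import *
w=snap('wrist','wrist5'); print(manip.sense()['force'])
E
```

```text
t: 3.53
tcp_pos: [0.4711, -0.2469, 0.1197]
tool_rot: [-0.514, 0.487, -0.485, 0.514]
force: [0.4, 1.7, 0.1]
finger_gap: -0.003
[0.3897421  0.32070671 0.22761348]
```

View pics/wrist5.png

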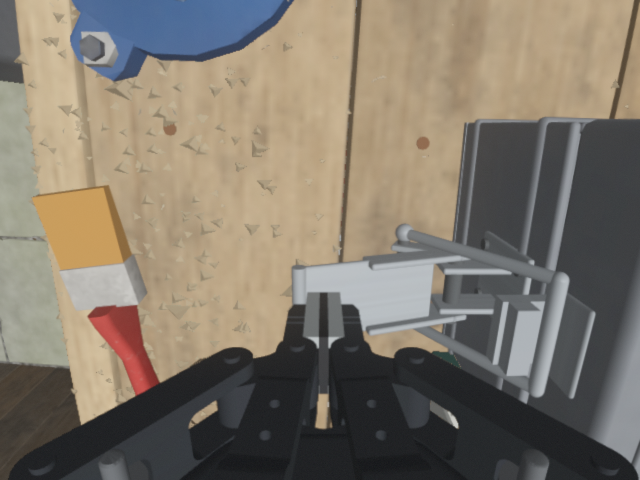

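The finger sits on the lever near its free end, at about (320,310), and the bail bar is still behind the keeper at (550,330). I continue down.

```bash
python3 -m handwheel '[0,1,-0.3,0,0,0,0, 0,2,-0.4,0,0,0,0, 0,3,-0.4,0,0,0,0, 0,4,-0.3,0,0,0,0, 0,5,-0.1,0,0,0,0, 0,5.4,0,0,0,0,0, 0,5.4,0,0,0,0,0]'
python3 - <<'E'
from h import *
w=snap('wrist','wrist6'); print(manip.sense()['force'],manip.sense()['tcp_pos'])
E
```

```text
t: 4.17
tcp_pos: [0.4708, -0.247, 0.0667]
tool_rot: [0.514, -0.487, 0.485, -0.514]
force: [1.0, 0.4, 0.3]
finger_gap: 0.001
[-1.1097833   0.32114172 -1.4758501 ] [ 0.47100751 -0.24724849  0.06736522]
```

View pics/wrist6.png

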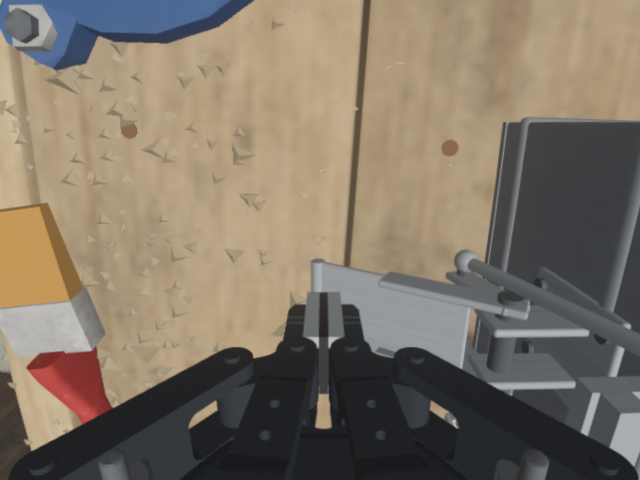

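Not yet at the stop. I press on in small steps and watch the force.

```bash
python3 -m handwheel '[0,0.4,0,0,0,0,0, 0,0.8,0,0,0,0,0, 0,0.8,0,0,0,0,0]';python3 -m handwheel '[0,0.3,0,0,0,0,0, 0,0.5,0,0,0,0,0, 0,0.5,0,0,0,0,0]'
```

```text
t: 4.47
tcp_pos: [0.4711, -0.2475, 0.0599]
tool_rot: [0.514, -0.486, 0.486, -0.514]
force: [0.5, 1.4, -0.9]
finger_gap: 0.001
t: 4.72
tcp_pos: [0.4713, -0.2476, 0.055]
tool_rot: [0.514, -0.486, 0.486, -0.514]
force: [-1.5, 0.5, 0.1]
finger_gap: 0.001
```

```bash
python3 -m handwheel '[0,0.2,0,0,0,0,0, 0,0.4,0,0,0,0,0, 0,0.4,0,0,0,0,0]';python3 -m handwheel '[0,0.2,0,0,0,0,0, 0,0.2,0,0,0,0,0]'
python3 - <<'E'
from h import *
w=snap('wrist','wrist7'); print(manip.sense()['force'],manip.sense()['tcp_pos'])
for u,v in ((318,262),(330,275),(360,300),(400,300),(440,310)): print(u,v,(pt(w,u,v)*1000).round())
E
```

```text
t: 4.97
tcp_pos: [0.4718, -0.248, 0.0525]
tool_rot: [-0.514, 0.486, -0.486, 0.514]
force: [-1.9, 0.2, 9.6]
finger_gap: -0.004
t: 5.13
tcp_pos: [0.472, -0.248, 0.052]
tool_rot: [-0.513, 0.485, -0.487, 0.514]
force: [-3.2, 3.0, 20.9]
finger_gap: -0.0
[-3.15385986  2.32521995 19.98528361] [ 0.47199019 -0.24799028  0.05198811]
318 262 [ 469. -239.    2.]
330 275 [ 474. -231.   36.]
360 300 [ 486. -238.   45.]
400 300 [ 499. -232.   55.]
440 310 [ 510. -230.   65.]
```

View pics/wrist7.png

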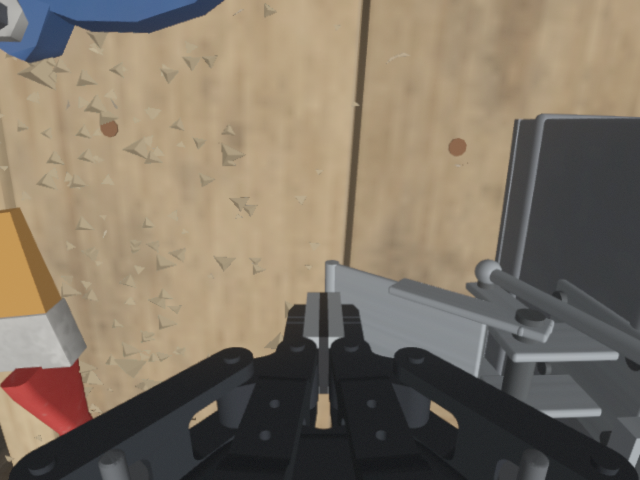

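The force rose to 20 N with almost no motion and the lever plate slopes about 40 deg down, so it is at the stop. I withdraw upward and toward the robot, then inspect.

```bash
python3 -m handwheel '[0,-1.5,-0.3,0,0,0,0, 0,-4,-1,0,0,0,0, 0,-8,-2,0,0,0,0, 0,-12,-3,0,0,0,0, 0,-16,-3,0,0,0,0, 0,-20,-3,0,0,0,0, 0,-24,-3,0,0,0,0, 0,-27,-3,0,0,0,0, 0,-27,-3,0,0,0,0, 0,-27,-3,0,0,0,0]'
python3 - <<'E'
from h import *
w=snap('wrist','wrist8'); t=snap('top','top8')
im=w['frame'][130:290,340:540,::-1]
cv2.imwrite('pics/w8z.png',cv2.resize(im,None,fx=3.75,fy=3.75,interpolation=cv2.INTER_CUBIC))
im=t['frame'][160:280,290:490,::-1]
cv2.imwrite('pics/t8z.png',cv2.resize(im,None,fx=4,fy=4,interpolation=cv2.INTER_CUBIC))
E
```

```text
t: 6.02
tcp_pos: [0.4421, -0.2499, 0.3214]
tool_rot: [-0.514, 0.484, -0.488, 0.514]
force: [0.1, 1.1, -1.5]
finger_gap: 0.001
```

View pics/w8z.png

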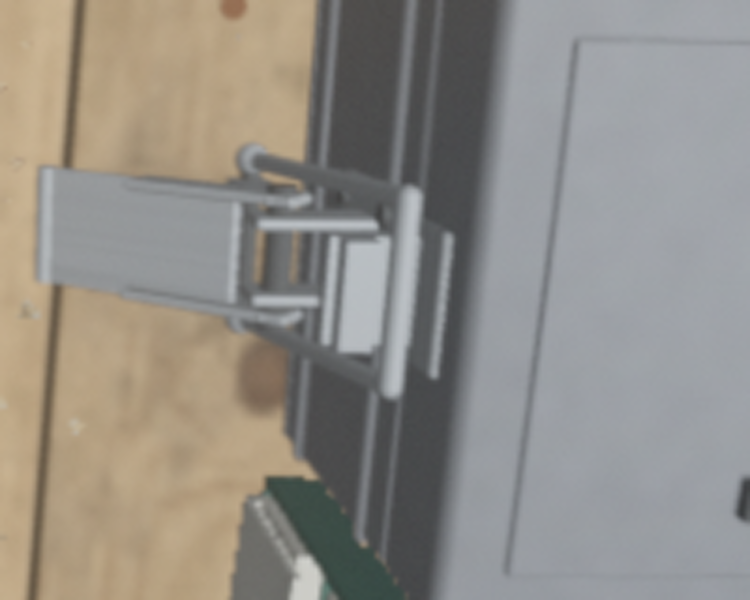

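View pics/t8z.png

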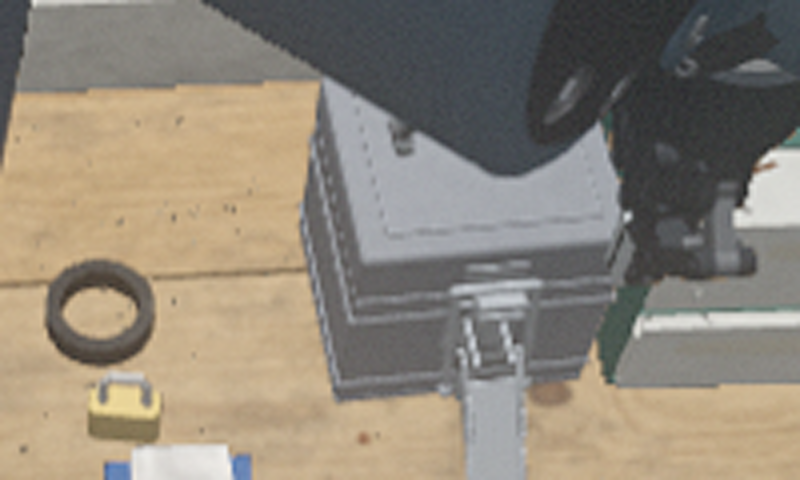

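Run:
```python
from h import *
a=load('wrist1');w=load('wrist8')
Z=lambda X,Y:(round(340+X/3.75),round(130+Y/3.75))
for n,p in dict(leverend=(45,225),lev2=(60,225),lev3=(150,235),ledge=(365,295),lip=(333,295),bar=(398,290),bar2=(396,330)).items(): print(n,(pt(w,*Z(*p))*1000).round())
for n,s in (('before',a),('after',w)):
    c=cloud(s,440,640,120,310);m=(c[:,2]>.146)&(c[:,2]<.162)&(c[:,0]>.57)&(c[:,0]<.59)&(c[:,1]>-.3)&(c[:,1]<-.19);print(n,'lid front z',np.median(c[m][:,2]).round(4))
    for (u,v) in ((0,0),): pass
for n in ('top0','top8'):
    s=load(n);print(n,(pt(s,321,262)*1000).round(),(pt(s,321,248)*1000).round())
a0=cv2.imread('pics/top0.png').astype(int);a8=cv2.imread('pics/top8.png').astype(int)
print(abs(a0-a8)[215:275,297:335].mean(), 'clock',manip.sense()['t'])
```

```text
leverend [ 474. -244.   36.]
lev2 [ 478. -243.   39.]
lev3 [ 501. -242.   59.]
ledge [ 541. -240.  130.]
lip [ 535. -242.  124.]
bar [ 549. -238.  129.]
bar2 [ 551. -249.  127.]
before lid front z 0.1573
after lid front z 0.1531
top0 [542. -41.  29.] [592. -44.   9.]
top8 [540. -40.  34.] [594. -45.   5.]
4.203216374269005 clock 6.1167
```

```bash
python3 -c "
from station import manip
print(manip.sign_off())"
```

```text
the job is handed in; nothing more can be done
None
```

The right-hand case is latched, and I handed the job in at about 6.1 s of the 32 s allowed. I pushed its bail over with the closed fingers until it fell behind the keeper's lip. I then pressed the lever down to its stop, where the force rose to about 20 N with almost no further motion, and withdrew well clear.

My last checks with the wrist and top cameras:
- **Bail:** the bar lies hooked behind the lip, with its top at z of about 0.128 m. That fits the seat height of 125 mm for a tight lid.
- **Lever:** the plate slopes about 40° below level, with its end about 36 mm above the bench.
- **Lid:** its front edge sits about 4 mm lower than before, so it was pulled down (5 mm expected).
- **Padlock and tape roll:** both appear in the same place in the top view, within a few mm.
- **Latched left case:** I never went near it. The arm hid it in the last top view, so I did not re-check it.

No check failed. The depth readings scatter by a few mm; for example, one on the keeper's lip came out below its ledge.

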